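# Switch on the laminator at the craft desk

### The job

Get the laminator ready for thick pouches: first switch on the white extension strip by pressing down the raised half of its big rocker until it is fully over, then press the laminator's round key fully in (it stays in), and last press its long bar key fully in and let it come back up. Do not press the small square key, do not pick up or push the strip about, and leave everything else on the desk where it is.

Things in the scene. Friction and masses are not known exactly. Their poses are not given: they have to be found in the camera images.
- strip: White extension strip lying loose on the desk, 280 long (its x) x 60 wide (its y) x 38 mm high, 0.9 kg, three round sockets on top. It lies on the left or on the right of the laminator, x roughly away from the robot. Origin at the centre of its underside, z up. The rocker is in the end nearer the robot, its pivot at strip x = -85, y = 0, z = 47 mm.
- rocker (a joint): The strip's grey rocker, 48 mm long (strip x, 24 mm each side of the pivot) x 30 mm wide, a shallow V. 0 = off: the half towards the robot (strip -x) is raised 0.44 rad, the other half is level, 9 mm above the strip's top. 0.44 rad = on: the reverse. Stays where left; tips at about 2.5 N, 17 mm from the pivot. Press the outer part of the half: a fingertip over the pivot jams it.
- rocker_raised (a point): Point on the face of the rocker's half towards the robot, on its centre line, 17 mm from the pivot; moves with the rocker (about 7 mm down from off to on). When on it is 47 mm above the desk.
- laminator: Black laminator, fixed, 130 deep (its x) x 260 wide (its y) x 75 mm high, clear pouch ledge at its front (-x). Origin at the centre of its underside, z up. On its flat top, in a row along its y, 20 mm in front of its centre and 75 mm apart, stand three white keys of the same plastic; which key has which place varies.
- round_key_top (a point): Centre of the top face of the round key (28 mm across), 13 mm above the laminator's top when up, on a 3 mm high surround that is 6 mm wider all round. Moves with the key.
- round_key (a joint): How far the round key is pressed: 0 up, 0.006 m fully in. Moves down against 3 N of friction and stays where it is left.
- bar_key_top (a point): Centre of the top face of the bar key (50 mm along laminator y x 18 mm), 13 mm above the laminator's top when up, on a 3 mm high surround. Moves with the key.
- bar_key (a joint): How far the bar key is pressed: 0 up, 0.006 m fully in. A spring raises it again: 1.2 N to start, 4.8 N fully in.
- square_key_top (a point): Centre of the top face of the square key (18 x 18 mm), same height and surround as the others. Not to be pressed.
- square_key (a joint): How far the square key is pressed: 0 up, 0.006 m fully in, sprung like the bar key. Must stay up.
- pen_tray: Grey pen tray fixed to the desk, 260 x 70 x 22 mm, on the other side of the laminator from the strip. Origin under its centre.
- orange_a: Dried orange slice, loose, 64 mm across, 8 mm thick, lying in front of the laminator. Origin at the centre of its underside.
- orange_b: Dried orange slice, loose, 56 mm across, 8 mm thick, in front of the laminator. Origin at the centre of its underside.
- spool: Copper thread spool standing loose in front of the laminator, 32 mm across, 42 mm high. Origin at the centre of its underside.
- glue_gun: Black glue gun lying loose at the right edge, about 170 x 130 x 34 mm. Origin on the desk, at its middle.
- mug: White mug standing loose at the left, 80 mm across, 92 mm high, handle to the side. Origin at the centre of its underside.
- tape: Loose tape roll lying flat at the left, 80 mm across, 24 mm high. Origin at the centre of its underside.

How it is judged:
By the outcome, as a careful person would: the job done as asked, in the order asked, and still so for the second after the job is handed in, with the robot touching nothing.
It also fails if it takes over 51 s, if anything falls off the work surface, if the arm or the gripper's body presses on something with over 40 N, if the wrist force passes 120 N, or if a joint passes its speed limit or range.

### The arm

A 6-joint arm with a two-finger parallel gripper is mounted at the origin on the work surface. World frame = base frame: x ahead of the robot, y to its left, z up, the work surface at z = 0. Lengths are in m, angles in rad, forces in N, time in s.
With the tool pointing down it reaches from about 0.35 to 0.85 m from the base axis. Payload 8.1 kg.
Tool frame: the origin (TCP) lies on the centre line of the jaws, within the pads' length; the fingertips stand robot.tips_ahead ahead of it and the grasp point (between the pads) lies 6 mm ahead of it (robot.tips_ahead is the distance from the TCP to the fingertips, in m); z points along the fingers, y is the line along which they close (so a half turn about z gives the same grasp; the last joint's range is limited). The gripper opens to 93 mm and grips with 3 to 60 N. Pads are 15 mm wide; open, the fingers measure 128 mm over their backs; the gripper's body (75 mm by 188 mm) begins 65 mm behind the grasp point.
Start: joints at [1.237, 0.13, 1.488, -0, 1.523, -0.085], TCP at [0.148, 0.582, 0.244] pointing down, gripper open.
Joint ranges: [-2.96, 2.96], [-0.89, 2.26], [0.02, 2.5], [-1.34, 4.48], [0, 2.73], [-2.66, 2.66]. Speed limits (rad/s): [2.39, 2.39, 2.79, 3.14, 3.14, 3.14].

### API

Orientations are given as a rotation vector (axis times angle).
In Python, from plant import robot gives the robot as it stands.
- The arm moves only by the tool apply_moves, never from a script. Its arguments are lists of equal length, an entry for each row: "delta_pos": the shift along the tool's x, y, z in cm, a list of three; "twist": the turn about the tool's z in rad. A call has 1 to 8 rows; each row shifts and turns the commanded pose from where the row before left it, along the tool's axes as they then stand; what a row does not reach is not made up. A row lasts 1/8 s, in which the tool goes at most 62.5 mm and 10.7 degrees, less where a joint would pass 70% of its speed; a pose out of reach is approached as far as the arm can. A call with a gripper value outside its range is refused whole. "gripper" is the finger opening in cm, from 0 to 9.3, set as the call begins (left out, the last holds). The fingers move at their own pace and stop on an object; "squeeze" is the grip in N (left out, the last holds). Time passes only in rows, so rows that do not move let the fingers close. It gives the time, the measured TCP pose, the force, the opening and the grip force at its end, in the units of the state.
- robot.read_state(): the state, without advancing time (a new reading comes with each control period).
- robot.read_camera(name): name is "side" or "top" or "wrist"; returns a dict with "frame" (400x640x3 uint8, red, green, blue), "vertical_fov" (degrees; the focal length in pixels is half the picture's height over the tangent of half this angle, whatever the lens; pixels are square), "cx", "cy" (the principal point, pixels), "R" (3x3) and "t" (3): a world point X has camera coordinates R X + t. Camera axes: x right, y down, z forward; pixel columns grow to the right and rows downward; lengths in m; the calibration is good to about 2 mm. A picture is of the moment at which its call begins. There is no depth.
- robot.close_job(): hands the job in; it is judged then, once.
The state is a dict: "t": time; "q": joint angles; "dq": joint speeds; "joint_torque": joint torques, N m; "tool_pos": TCP position; "orientation": TCP orientation; "force": force on the tool from outside, world axes, zero at the start; "wrist_torque": the same for the moment, N m; "opening": finger opening in m; "gripper_force": force on a finger pad.
Only numpy, scipy, OpenCV 4.12 (cv2) and the standard library are available. Lean on these libraries where they do the work, as an engineer would, in place of code of your own. Each camera call takes 0.05 s, during which the arm holds its last target. There are 200 camera calls.

## Working session

There is one attempt and no reset: what is moved stays moved. The work goes in short steps, Python scripts to look and compute and a tool call to move; the robot and the scene stay as the last step left them, time stands still between calls to the robot, and variables do not carry over. Pictures are saved under pics/ and viewed, at most 10 in all, crops included, and the job is handed in when it is done.

Besides the shell and the picture viewer there is one more tool, called after "Emit:" as name([rows], argument=value, ...), one row to a line, values as JSON. apply_moves: Moves the arm, as the interface text tells. Its arguments: {"type":"object","properties":{"delta_pos":{"type":"array"},"twist":{"type":"array"},"gripper":{"type":"number"},"squeeze":{"type":"number"}},"required":["delta_pos","twist"]}

```bash
mkdir -p pics
cat > h.py <<'E'
import numpy as np, cv2, pickle
from plant import robot
def snap(name,tag):
    c=robot.read_camera(name); cv2.imwrite(f'pics/{tag}.png',c['frame'][:,:,::-1]); pickle.dump(c,open(f'{tag}.pkl','wb')); return c
def load(tag): return pickle.load(open(f'{tag}.pkl','rb'))
def ray(c,u,v):
    f=c['frame'].shape[0]/2/np.tan(np.radians(c['vertical_fov'])/2)
    R=np.array(c['R']);t=np.array(c['t'])
    d=R.T@np.array([(u-c['cx'])/f,(v-c['cy'])/f,1]); return -R.T@t,d/np.linalg.norm(d)
def onz(c,u,v,z):
    o,d=ray(c,u,v); return o+d*(z-o[2])/d[2]
def proj(c,X):
    f=c['frame'].shape[0]/2/np.tan(np.radians(c['vertical_fov'])/2)
    p=np.array(c['R'])@np.array(X)+np.array(c['t']); return p[:2]/p[2]*f+[c['cx'],c['cy']]
def tri(a,b):
    (o1,d1),(o2,d2)=a,b
    s=np.linalg.lstsq(np.c_[d1,-d2],o2-o1,rcond=None)[0]
    p,q=o1+s[0]*d1,o2+s[1]*d2; return (p+q)/2,np.linalg.norm(p-q)
E
python3 - <<'E'
from h import *
for n in('top','side'):
    c=snap(n,n+'0'); print(n,c['vertical_fov'],c['cx'],c['cy'],ray(c,320,200))
s=robot.read_state(); print(s['t'],s['tool_pos'],s['orientation'],s['force'],robot.tips_ahead)
E
```

```text
top 52.70706116958789 316.7875736844102 206.7372328004715 (array([ 0.48741573, -0.00186235,  1.22933535]), array([ 0.07186105, -0.02228507, -0.99716567]))
side 42.55190832489885 329.57877233183973 198.92367206888437 (array([0.43547508, 1.2276394 , 1.13942659]), array([ 0.07950065, -0.76046376, -0.64449555]))
0.1 [0.14756581 0.58107321 0.24268836] [-3.89776933e-01 -3.11696987e+00  2.60754116e-03] [ 0.23114725 -0.56995433 -0.00282032] 0.025
```

View pics/top0.png

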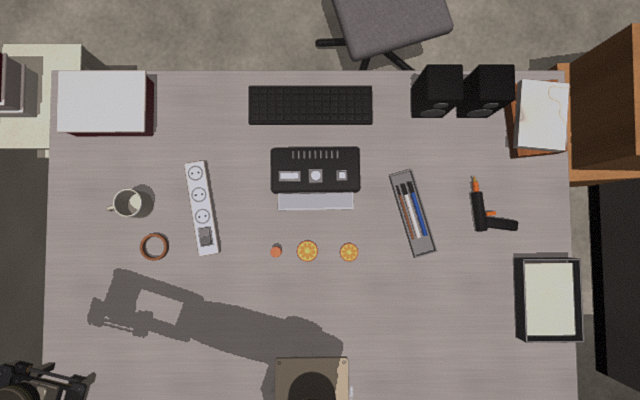

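View pics/side0.png

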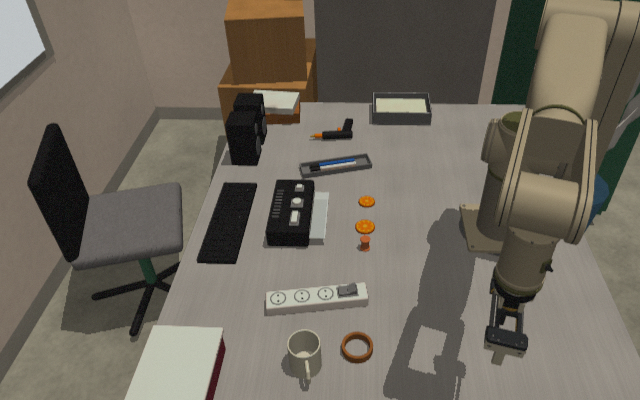

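The top view shows the strip left of the laminator at (185–218, 160–255) with its rocker at about (206,237). The keys are bar (289,176), round (315,175) and square (342,175). In the side view the rocker is near (347,290), bar (295,217), round (297,202) and square (299,187).

Run:
```python
from h import *
T,S=load('top0'),load('side0')
def blobs(c,x0,y0,x1,y1,cond,amin=15):
    im=c['frame'][y0:y1,x0:x1].astype(int); m=cond(im).astype(np.uint8)
    n,l,st,ce=cv2.connectedComponentsWithStats(m,connectivity=4)
    return [(st[i][4],np.round(ce[i]+[x0,y0],1).tolist(),(st[i][:4]+[x0,y0,0,0]).tolist()) for i in range(1,n) if st[i][4]>=amin]
w=lambda t:(lambda im:im.min(2)>t)
print('T keys',blobs(T,274,165,356,186,w(170)))
print('S keys',blobs(S,280,180,310,230,w(170)))
for c,tag,b in((T,'t',(170,150,235,265)),(S,'s',(255,270,380,320))):
    x0,y0,x1,y1=b
    im=c['frame'][y0:y1,x0:x1]
    m=(im.min(2)>190).astype(np.uint8)
    cs,_=cv2.findContours(m,cv2.RETR_EXTERNAL,2); k=max(cs,key=cv2.contourArea)
    print(tag,'strip',cv2.boxPoints(cv2.minAreaRect(k))+[x0,y0])
    print('mean',im.reshape(-1,3).max(0))
a=cv2.resize(T['frame'][215:265,185:235],None,fx=8,fy=8,interpolation=0)
b=cv2.resize(S['frame'][275:315,325:375],None,fx=8,fy=8,interpolation=0)
b=cv2.copyMakeBorder(b,0,80,0,0,0)
cv2.imwrite('pics/z.png',np.hstack([a,b])[:,:,::-1])
```

```text
T keys [(np.int32(66), [315.1, 174.8], [311, 171, 9, 9]), (np.int32(34), [341.5, 174.6], [339, 172, 6, 6]), (np.int32(99), [288.8, 175.4], [281, 173, 17, 6])]
S keys [(np.int32(23), [296.4, 200.3], [293, 199, 8, 4]), (np.int32(43), [294.0, 216.0], [291, 212, 7, 9])]
t strip [[193.32432365 217.94594574]
 [211.         214.99999237]
 [217.16216278 251.97296906]
 [199.48648834 254.91892242]]
mean [203 202 211]Traceback (most recent call last):
  File "<stdin>", line 14, in <module>
ValueError: max() iterable argument is empty
```

Run:
```python
from h import *
T,S=load('top0'),load('side0')
for n,uv in(('round',(315.1,174.8)),('square',(341.5,174.6)),('bar',(288.8,175.4))): print(n,onz(T,*uv,.088))
for n,a,b in(('round',(315.1,174.8),(296.6,201.5)),('bar',(288.8,175.4),(294.2,216.5))): print(n,tri(ray(T,*a),ray(S,*b)))
for c,tag,b,th in((T,'t',(170,150,225,265),165),(S,'s',(255,270,380,320),140)):
    x0,y0,x1,y1=b
    m=(c['frame'][y0:y1,x0:x1].min(2)>th).astype(np.uint8)
    m=cv2.morphologyEx(m,cv2.MORPH_OPEN,np.ones((2,2)))
    cs,_=cv2.findContours(m,cv2.RETR_EXTERNAL,2); k=max(cs,key=cv2.contourArea)
    bp=cv2.boxPoints(cv2.minAreaRect(k))+[x0,y0]; print(tag,'strip',bp.round(1).tolist())
    if tag=='t': print([onz(c,*p,.038).round(4).tolist() for p in bp])
a=cv2.resize(T['frame'][215:265,185:235],None,fx=8,fy=8,interpolation=0)
b=cv2.resize(S['frame'][275:315,325:375],None,fx=8,fy=8,interpolation=0)
b=cv2.copyMakeBorder(b,0,80,0,0,0)
cv2.imwrite('pics/z.png',np.hstack([a,b])[:,:,::-1])
```

```text
round [ 0.64157054 -0.01384943  0.088     ]
square [ 0.64188076 -0.0890069   0.088     ]
bar [0.64011674 0.06088369 0.088     ]
round (array([ 0.64173355, -0.01400004,  0.07867331]), np.float64(0.002176383307634016))
bar (array([0.64023357, 0.06118106, 0.08185216]), np.float64(0.0014007432221603028))
t strip [[185.0, 164.5], [204.2, 161.5], [218.8, 253.5], [199.6, 256.5]]
[[0.6803, 0.3704, 0.038], [0.6891, 0.3139, 0.038], [0.4176, 0.2688, 0.038], [0.4091, 0.3247, 0.038]]
s strip [[265.4, 292.4], [366.7, 282.2], [368.4, 299.2], [267.1, 309.3]]
```

View pics/z.png

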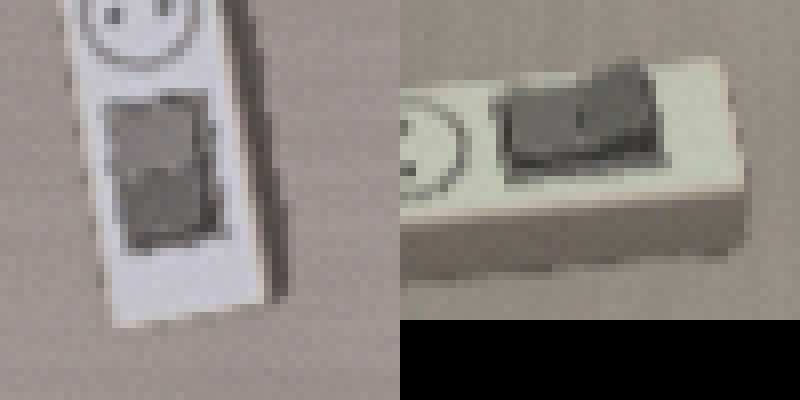

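Emit:
apply_moves([
  [0,0,0],
  [0,0,0],
  [0,0,0],
  [-3,-4,0],
  [-3,-4,0],
  [-3,-4,0],
  [-3,-4,0],
  [-3,-4,0],
], twist=[-0.14,-0.14,-0.137,0,0,0,0,0], gripper=0)

```text
t: 1.1
tool_pos: [0.3299, 0.4081, 0.2432]
orientation: [0.264, -3.13, 0.001]
force: [0.3, -0.0, 0.7]
opening: 0.0174
gripper_force: 0.0
```

Emit:
apply_moves([
  [-3,-4,0],
  [-3,-4,0],
  [-3,-4,0],
  [0,0,0],
  [0,0,0],
], twist=[0,0,0,0,0])

```text
t: 1.72
tool_pos: [0.4375, 0.3062, 0.2432]
orientation: [0.263, -3.13, 0.0]
force: [-0.2, 0.2, -0.5]
opening: 0.0006
gripper_force: 0.0
```

```bash
cat >> h.py <<'E'
from scipy.spatial.transform import Rotation as Ro
def go(X,yaw):
    "tool-frame cm for TCP to X (after the twist), twist so that tool y lies at yaw+90deg"
    s=robot.read_state(); R=Ro.from_rotvec(s['orientation']).as_matrix()
    e=yaw+np.pi/2-np.arctan2(R[1,1],R[0,1])
    R2=R@Ro.from_rotvec([0,0,-e]).as_matrix()
    print('t',round(s['t'],2),'tcp',s['tool_pos'].round(4),'F',np.round(s['force'],2),'op',round(s['opening'],4),'tilt',R[:,2].round(4))
    print('twist',round(-e,3),'cm',(R2.T@(np.array(X)-s['tool_pos'])*100).round(2))
E
python3 - <<'E'
from h import *
T=load('top0'); print(onz(T,204.7,236.3,.047))
go([.4455,.3021,.10],.167)
c=snap('wrist','w1'); print(proj(c,[.4652,.3054,.047]),proj(c,[.4484,.3026,.055]))
E
```

```text
[0.46818776 0.30795156 0.047     ]
t 1.73 tcp [0.4375 0.3062 0.2432] F [-0.23  0.22 -0.5 ] op 0.0006 tilt [-1.1e-03 -1.0e-04 -1.0e+00]
twist 0.0 cm [-0.73 -0.54 14.32]
[318.91682437 204.40455236] [318.79834021 193.03469381]
```

View pics/w1.png

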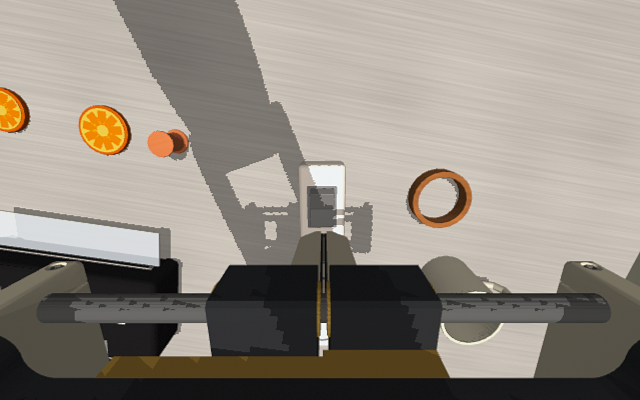

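The wrist view, which faces back toward the robot, shows the strip's near end at columns 300–346 and rows 162–232. The rocker is at about (308–338, 186–227).

```bash
python3 - <<'E'
from h import *
T,c=load('top0'),load('w1'); im=c['frame'].astype(int)
for r in (170,178): 
    k=np.where(im[r,285:360].min(1)>185)[0]+285; print(r,k.min(),k.max(), onz(c,k.min()-.5,r,.038),onz(c,k.max()+.5,r,.038))
print('col322',im[158:232,325].min(1).tolist())
m=((im[184:232,300:345].max(2)<135)).astype(np.uint8); n,l,st,ce=cv2.connectedComponentsWithStats(m); i=1+st[1:,4].argmax(); print(st[i]+[300,184,0,0,0],ce[i]+[300,184])
print('strip end', onz(c,323,162,.038),'top cam end', onz(T,208.9,255.3,.038))
# V line, both views
E
python3 -c "
import cv2;a=cv2.imread('pics/w1.png')[155:235,285:365];cv2.imwrite('pics/w1z.png',cv2.resize(a,None,fx=7,fy=7,interpolation=0))"
```

```text
170 309 359 [0.42570211 0.28550823 0.038     ] [0.41499557 0.34839237 0.038     ]
178 285 359 [0.44086814 0.25722435 0.038     ] [0.42498931 0.35047161 0.038     ]
col322 [184, 179, 169, 121, 117, 120, 134, 206, 230, 236, 239, 239, 239, 239, 239, 239, 239, 239, 240, 239, 239, 239, 239, 239, 239, 239, 241, 247, 152, 149, 90, 96, 102, 102, 100, 102, 139, 123, 122, 122, 122, 123, 123, 122, 123, 124, 82, 75, 77, 78, 74, 82, 89, 90, 89, 89, 89, 88, 87, 88, 87, 88, 89, 88, 88, 87, 86, 87, 78, 131, 159, 161, 161, 158]
[ 307  186   30   42 1104] [320.50724638 207.03623188]
strip end [0.41276277 0.30170898 0.038     ] top cam end [0.41252805 0.29752004 0.038     ]
```

View pics/w1z.png

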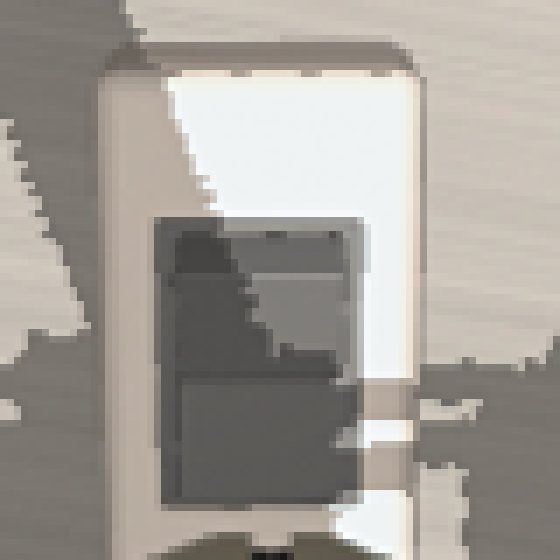

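In the crop, the strip's top edge is at row 165, columns 299–345. The rocker's fold line is at row 208.9 (columns 310–336) and its raised end edge at row 194.

Run:
```python
from h import *
T,S,c=load('top0'),load('side0'),load('w1')
print('end mid',onz(c,322,165.3,.038)); print('pivot w',onz(c,322.5,208.9,.047)); print('raised end',onz(c,322,194,.057))
print('tri pivot top/w',tri(ray(T,204.7,236.3),ray(c,322.5,208.9)),'side/w',tri(ray(S,347.5,288.5),ray(c,322.5,208.9)),'top/side',tri(ray(T,204.7,236.3),ray(S,347.5,288.5)))
```

```text
end mid [0.41703382 0.30117158 0.038     ]
pivot w [0.47033455 0.31085875 0.047     ]
raised end [0.44840506 0.30656709 0.057     ]
tri pivot top/w (array([0.4690893 , 0.30933509, 0.04769401]), np.float64(0.0035193627302343594)) side/w (array([0.4679879 , 0.31121607, 0.04919965]), np.float64(0.0032442317911572363)) top/side (array([0.46738801, 0.30848336, 0.04485636]), np.float64(0.0015309242687984996))
```

Run:
```python
from h import *
go([.4503,.3058,.090],.167)
```

```text
t 1.77 tcp [0.4372 0.3067 0.2433] F [-0.55 -0.5   0.57] op 0.0004 tilt [-9.e-04 -0.e+00 -1.e+00]
twist 0.002 cm [-1.29 -0.31 15.33]
```

Emit:
apply_moves([
  [-1.3,-0.3,3],
  [0,0,4],
  [0,0,4],
  [0,0,3],
  [0,0,1.3],
  [0,0,0],
  [0,0,0],
], twist=[0,0,0,0,0,0,0])

```text
t: 2.65
tool_pos: [0.452, 0.3063, 0.0923]
orientation: [-0.265, 3.128, 0.002]
force: [0.2, 0.2, -0.1]
opening: 0.0002
gripper_force: 0.0
```

Emit:
apply_moves([
  [0,0,0.3],
  [0,0,0.3],
  [0,0,0.3],
  [0,0,0.3],
  [0,0,0.3],
  [0,0,0.2],
  [0,0,0],
  [0,0,0],
], twist=[0,0,0,0,0,0,0,0])

```text
t: 3.65
tool_pos: [0.4514, 0.3055, 0.0736]
orientation: [-0.264, 3.13, -0.0]
force: [0.0, -0.0, 0.5]
opening: 0.0006
gripper_force: 0.0
```

Emit:
apply_moves([
  [0,0,0.1],
  [0,0,0.1],
  [0,0,0],
  [0,0,0],
], twist=[0,0,0,0])

```text
t: 4.15
tool_pos: [0.4515, 0.3055, 0.0722]
orientation: [-0.264, 3.13, 0.0]
force: [-1.2, -1.6, 4.8]
opening: 0.001
gripper_force: 2.5
```

Emit:
apply_moves([
  [0,0,0.1],
  [0,0,0],
  [0,0,0],
], twist=[0,0,0])

```text
t: 4.53
tool_pos: [0.4516, 0.3056, 0.0721]
orientation: [-0.264, 3.13, 0.0]
force: [-5.4, -2.4, 11.8]
opening: 0.0005
gripper_force: 6.5
```

```bash
python3 - <<'E'
from h import *
snap('side','s1')
go([.4503,.3058,.15],.167)
E
python3 -c "
import cv2;a=cv2.imread('pics/s1.png')[255:325,310:390];cv2.imwrite('pics/s1z.png',cv2.resize(a,None,fx=7,fy=7,interpolation=0))"
```

```text
t 4.58 tcp [0.4516 0.3055 0.0721] F [-6.24 -3.77 12.73] op 0.0006 tilt [ 6.e-04  1.e-04 -1.e+00]
twist 0.001 cm [ 0.11  0.05 -7.79]
```

View pics/s1z.png

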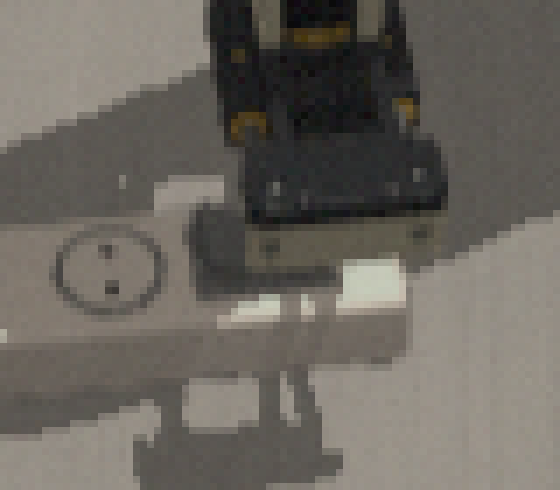

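The gripper body hides the rocker here, so I will lift and look again.

Emit:
apply_moves([
  [0,0,-1],
  [0,0,-3],
  [0,0,-5],
  [0,0,-4],
  [0,0,-4],
  [0,0,0],
  [0,0,0],
], twist=[0,0,0,0,0,0,0])

```text
t: 5.45
tool_pos: [0.4511, 0.3054, 0.2402]
orientation: [0.264, -3.13, 0.0]
force: [-0.1, 0.1, -1.1]
opening: 0.0005
gripper_force: 0.0
```

Run:
```python
from h import *
c=snap('side','s2');w=snap('wrist','w2')
go([.6416,-.0139,.20],.012)
a=cv2.resize(c['frame'][265:315,325:375],None,fx=8,fy=8,interpolation=0)
b=cv2.resize(w['frame'][170:220,295:345],None,fx=8,fy=8,interpolation=0)
cv2.imwrite('pics/z2.png',np.hstack([a,b])[:,:,::-1])
```

```text
t 5.55 tcp [0.4505 0.305  0.2389] F [0.17 0.26 0.01] op 0.0005 tilt [-0.0023 -0.0013 -1.    ]
twist 0.156 cm [-18.74 -32.12   3.89]
```

View pics/z2.png

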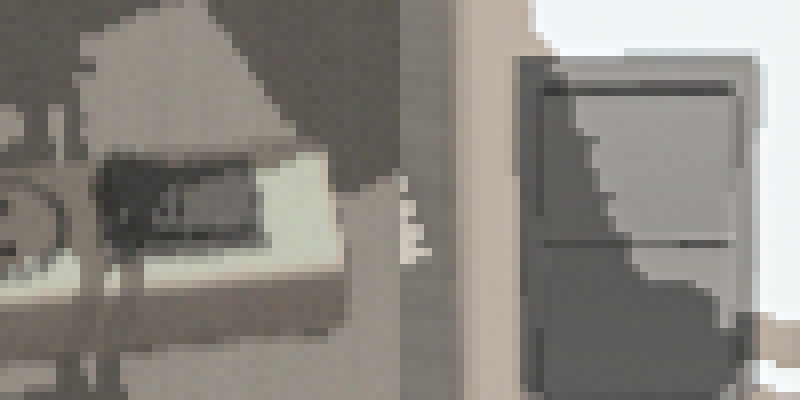

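The rocker has flipped: the near half now lies level and the far half is raised. I'll check how far it went, and that the strip hasn't moved.

Run:
```python
from h import *
w=load('w2'); T=load('top0'); T2=snap('top','top2')
p,e=onz(w,320,200.4,.047),onz(w,320,181.3,.047); print(p,e,np.linalg.norm(p-e))
for c in(T,T2):
    m=(c['frame'][150:215,170:225].min(2)>165).astype(np.uint8); n,l,st,ce=cv2.connectedComponentsWithStats(m); i=1+st[1:,4].argmax(); print(st[i],ce[i])
a=cv2.resize(T['frame'][215:265,185:235],None,fx=8,fy=8,interpolation=0); b=cv2.resize(T2['frame'][215:265,185:235],None,fx=8,fy=8,interpolation=0)
cv2.imwrite('pics/z3.png',np.hstack([a,b])[:,:,::-1])
go([.6416,-.0139,.20],.012)
```

```text
[0.47161413 0.30448599 0.047     ] [0.44766294 0.30047383 0.047     ] 0.024284904038248695
[ 15  11  27  54 738] [28.25067751 40.81707317]
[ 14  11  23  29 410] [24.76341463 24.0804878 ]
t 5.6 tcp [0.4505 0.305  0.2389] F [ 0.25 -0.32  0.09] op 0.0002 tilt [-0.0025 -0.0014 -1.    ]
twist 0.156 cm [-18.74 -32.11   3.88]
```

Emit:
apply_moves([
  [0,0,0],
  [-2.3,-4,0],
  [-2.3,-4,0],
  [-2.3,-4,0],
  [-2.3,-4,0],
  [-2.3,-4,0],
  [-2.3,-4,0],
  [-2.3,-4,0],
], twist=[0.156,0,0,0,0,0,0,0])

```text
t: 6.6
tool_pos: [0.6156, 0.0261, 0.2391]
orientation: [0.019, -3.139, -0.0]
force: [-0.4, -0.4, -0.4]
opening: 0.0006
gripper_force: 0.0
```

Emit:
apply_moves([
  [-2.3,-4,0],
  [0,0,0],
  [0,0,0],
  [0,0,0],
], twist=[0,0,0,0])

```text
t: 7.1
tool_pos: [0.6385, -0.011, 0.2403]
orientation: [0.021, -3.141, -0.001]
force: [-0.4, -0.1, -0.3]
opening: 0.0004
gripper_force: 0.0
```

Run:
```python
from h import *
go([.6416,-.0139,.122],.012)
w=snap('wrist','w3')
for X in([.6416,-.0139,.088],[.6401,.0609,.088],[.6419,-.089,.088]): print(proj(w,X))
```

```text
t 7.1 tcp [ 0.6385 -0.011   0.2403] F [-0.37 -0.08 -0.35] op 0.0004 tilt [-8.e-04  4.e-04 -1.e+00]
twist 0.002 cm [-0.31 -0.3  11.83]
[320.45622297 195.32350331]
[389.24518681 194.97232083]
[251.40054168 194.60805389]
```

View pics/w3.png

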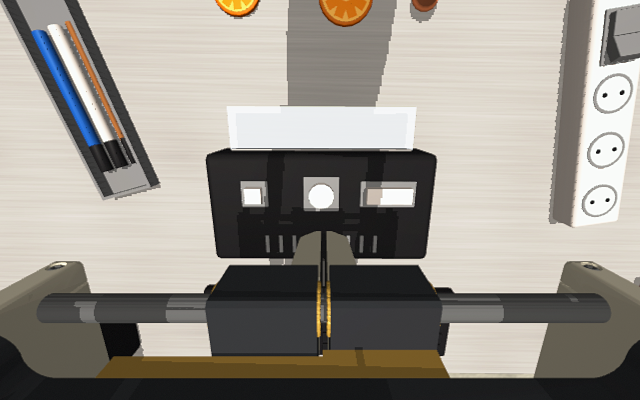

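The wrist view shows round (321,196), bar (389,195) and square (252,195), all within about 1 px of the predicted positions.

Emit:
apply_moves([
  [-0.3,-0.3,3],
  [0,0,3],
  [0,0,3],
  [0,0,2],
  [0,0,0.8],
  [0,0,0],
  [0,0,0],
], twist=[0,0,0,0,0,0,0])

```text
t: 8.02
tool_pos: [0.6431, -0.0153, 0.1242]
orientation: [-0.019, 3.139, -0.0]
force: [-0.6, 0.4, 1.1]
opening: 0.0003
gripper_force: 0.0
```

Emit:
apply_moves([
  [0,0,0.3],
  [0,0,0.3],
  [0,0,0.3],
  [0,0,0.3],
  [0,0,0.2],
  [0,0,0],
  [0,0,0],
], twist=[0,0,0,0,0,0,0])

```text
t: 8.9
tool_pos: [0.642, -0.0152, 0.1084]
orientation: [0.019, -3.141, -0.0]
force: [-0.5, -0.7, -0.1]
opening: 0.0003
gripper_force: 0.0
```

Emit:
apply_moves([
  [0,0,0.1],
  [0,0,0.1],
  [0,0,0.1],
  [0,0,0],
  [0,0,0],
], twist=[0,0,0,0,0])

```text
t: 9.52
tool_pos: [0.6422, -0.0152, 0.1072]
orientation: [-0.019, 3.141, -0.0]
force: [-6.8, 0.4, 12.2]
opening: 0.0007
gripper_force: 6.1
```

Emit:
apply_moves([
  [0,0,-1],
  [0,0,-3],
  [0,0,0],
  [0,0,0],
], twist=[0,0,0,0])

```text
t: 10.02
tool_pos: [0.6421, -0.0153, 0.1452]
orientation: [0.019, -3.141, 0.0]
force: [-0.3, -0.5, -2.2]
opening: 0.0002
gripper_force: 0.0
```

Run:
```python
from h import *
go([.6402,.0605,.122],.012)
```

```text
t 10.03 tcp [ 0.6421 -0.0153  0.1452] F [-0.29 -0.54 -2.16] op 0.0002 tilt [-1.e-04 -0.e+00 -1.e+00]
twist 0.0 cm [0.1  7.58 2.32]
```

Emit:
apply_moves([
  [0.1,2.6,0],
  [0,2.5,0],
  [0,2.5,0],
  [0,0,1],
  [0,0,1.2],
  [0,0,0],
  [0,0,0],
], twist=[0,0,0,0,0,0,0])

```text
t: 10.9
tool_pos: [0.6401, 0.06, 0.1233]
orientation: [0.018, -3.141, 0.0]
force: [1.4, -0.4, 0.4]
opening: 0.0006
gripper_force: 0.0
```

Emit:
apply_moves([
  [0,0,0.3],
  [0,0,0.3],
  [0,0,0.3],
  [0,0,0.3],
  [0,0,0.2],
  [0,0,0],
  [0,0,0],
], twist=[0,0,0,0,0,0,0])

```text
t: 11.78
tool_pos: [0.6403, 0.0607, 0.1099]
orientation: [-0.019, 3.141, -0.0]
force: [-1.5, -1.2, 3.0]
opening: 0.0007
gripper_force: 1.6
```

Emit:
apply_moves([
  [0,0,0.1],
  [0,0,0.1],
  [0,0,0.1],
  [0,0,0.1],
  [0,0,0],
  [0,0,0],
], twist=[0,0,0,0,0,0])

```text
t: 12.52
tool_pos: [0.6404, 0.0608, 0.1071]
orientation: [-0.019, 3.141, -0.0]
force: [-7.1, -2.1, 12.9]
opening: 0.0005
gripper_force: 6.8
```

Emit:
apply_moves([
  [0,0,-1],
  [0,0,-3],
  [0,0,-4],
  [0,0,-4],
  [0,0,-1],
  [0,0,0],
  [0,0,0],
], twist=[0,0,0,0,0,0,0])

```text
t: 13.4
tool_pos: [0.6392, 0.0608, 0.2331]
orientation: [0.019, -3.138, -0.0]
force: [0.4, 0.5, -0.5]
opening: 0.0004
gripper_force: 0.0
```

Run:
```python
from h import *
w=snap('wrist','w4'); S=load('side0'); s=snap('side','s4'); go([.64,.06,.24],.012)
f=lambda x:cv2.resize(x,(400,280),interpolation=0)
cv2.imwrite('pics/z4.png',np.vstack([np.hstack([f(S['frame'][180:229,270:340]),f(s['frame'][180:229,270:340])]),np.hstack([f(w['frame'][150:250,180:323]),f(w['frame'][150:250,290:433])])])[:,:,::-1])
```

```text
t 13.5 tcp [0.6393 0.0607 0.2333] F [ 0.2  -0.09  0.09] op 0.0009 tilt [-3.5e-03 -1.0e-04 -1.0e+00]
twist 0.0 cm [-0.07 -0.07 -0.67]
```

View pics/z4.png

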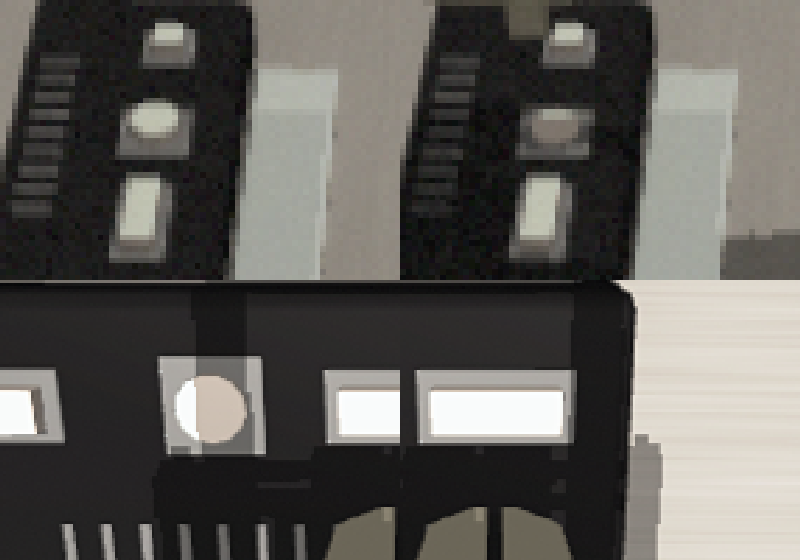

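The round key now sits about 1 px lower in the side view and is in shadow. The bar key is back up, and the square key is unchanged. I'm handing the job in.

```bash
python3 -c "
from plant import robot
print(robot.close_job())"
```

```text
the job is handed in; nothing more can be done
None
```

The job is handed in: the strip's rocker is fully over to on, the round key is pressed in and stays in, and the bar key was pressed fully and came back up, in that order and in about 13.5 s of the 51 s allowed; the square key was not touched.

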